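# Clear the jammed bushes at the feeder neck

### The job

Two round bushes have jammed side by side at the narrow neck of the parts feeder. Nudge the black one back to free the neck, then slide the silver one into the lane first and the black one in behind it, and press the pair home against the orange sprung buffer at the lane's end with a steady push of about 9 N, held for half a second, then let go. Keep the bushes on the feeder floor, never push or squeeze one with more than 16 N, and leave the spare bush, the bin and the screwdriver alone.

Things in the scene. Friction and masses are not known exactly. Their poses are not given: they have to be found in the camera images.
- neck (a point): Point on the flat, slick floor (friction about 0.3) in the middle of the feeder's narrow neck. The feeder is a fixed grey base with aluminium walls; its floor is 30 mm above the table, all walls stand 14 mm above the floor. x axis (level): along the lane, from the neck towards the buffer; y: across; z up
- chamber (a point): Point on the floor 70 mm behind the neck, axes as the neck's: middle of the chamber, which is 82 mm wide inside and reaches from its back wall at x = -124 mm (from the neck) to the neck. Two 45-degree shoulders narrow it from 82 mm wide (at x = -19 mm) to 44 mm (at x = 0)
- lane (a point): Point on the floor 50 mm past the neck, in the middle of the straight lane, 44 mm wide inside; axes as the neck's. A blue stop block ends the lane and carries an orange round pad. The pad's face is 86 to 118 mm past the neck, set anew each time, not measured: feel for it. It yields along +x, 3 N per mm from zero, over 10 mm, and springs back
- silver_c (a point): Centre (half-way up) of the silver bush: upright plain cylinder, 40 mm diameter, 40 mm high, about 0.12 kg, standing on the feeder's floor against one shoulder and, within a millimetre, against the black bush and the chamber wall. z axis up
- black_c (a point): Centre (half-way up) of the black bush: same size and weight as the silver one, standing beside it at the other shoulder; either may be on the left. Side by side, neither can enter the lane. For the silver one to slide along its shoulder into the lane, the black one must be at least 35 mm further back (-x of the neck). z axis up
- spare_c (a point): Centre of a red spare bush, 40 mm diameter and high, standing on the table beside the feeder: to be left alone
- bin_c (a point): Centre of a small open black bin, 90 x 70 x 45 mm high, on the table beside the feeder: to be left alone
- driver_grip (a point): Handle of a screwdriver lying on the table beside the feeder: to be left alone
Things that resemble listed ones, but are neither listed nor needed, are in the scene too. Leave any turquoise look-alike of the part that bears black_c alone.

How it is judged (in metres and radians):
On the way, in this order (a step that is already met when the one before it is completed fails the run):
1. the black bush is nudged back, 25 mm or more behind the silver one, which is still in the chamber (x of black_c in the frame of neck below -0.053 m and x of silver_c in the frame of neck below -0.01 m), for 0.1 s.
2. the silver bush is in the lane, ahead of the black one (x of silver_c in the frame of neck above 0.01 m and x of black_c in the frame of neck below -0.005 m), for 0.1 s.
3. both are in the lane and the silver one is pressed against the buffer with over 6 N (contact force between silver and buffer above 6 N and x of black_c in the frame of neck above 0.015 m), for 0.3 s.
At the end, for the whole second after the job is handed in: Both bushes stand upright, at rest and released in the lane: the silver one within 3.5 mm of the buffer's face, the black one behind it with a gap under 3 mm (distance between silver_c and black_c below 0.043 m and x of black_c in the frame of neck above 0.02 m and x of silver_c in the frame of neck above 0.06 m and x of silver_c in the frame of stop above -0.0235 m and angle between each of silver_c, black_c's own z axis and vertical below 0.08 rad and z of each of silver_c, black_c in the frame of neck below 0.024 m and linear speed of each of silver, black below 0.01 m/s); the robot touches nothing.
It fails at once if a bush is pushed or squeezed with more than 16 N (contact force between any of the arm, the fingers and silver above 16 N or contact force between any of the arm, the fingers and black above 16 N).
It fails at once if a bush is lifted 10 mm off the feeder's floor (z of any of silver_c, black_c in the frame of neck above 0.03 m).
It fails at once if the spare bush, the bin or the screwdriver is moved 15 mm (distance of any of spare_c, bin_c, driver_grip from where it was at the start of the episode above 0.015 m).
It also fails if it takes over 72 s, if anything falls off the work surface, if the arm or the gripper's body presses on something with over 40 N, if the wrist force passes 120 N, or if a joint passes its speed limit or range.

### The arm

A 6-joint arm with a two-finger parallel gripper is mounted at the origin on the work surface. World frame = base frame: x ahead of the robot, y to its left, z up, the work surface at z = 0. Lengths are in mm, angles in rad, forces in N, time in s.
With the tool pointing down it reaches from about 400 to 925 mm from the base axis. Payload 12.5 kg.
Tool frame: the origin (TCP) lies midway between the tips of the shut fingers; the grasp point (between the pads) lies 19 mm behind it; z points along the fingers, y is the line along which they close (so a half turn about z gives the same grasp; the last joint's range is limited). The gripper opens to 95 mm and grips with 3 to 60 N. Pads are 20 mm wide; open, the fingers measure 119 mm over their backs; the gripper's body (75 mm by 180 mm) begins 59 mm behind the grasp point.
Start: joints at [-1.319, 0.491, 1.559, -0, 1.092, -0.106], TCP at [218.908, -585.428, 214.661] pointing down, gripper open.
Joint ranges: [-3.1, 3.1], [-0.84, 2.19], [0.05, 2.79], [-1.13, 4.28], [0.06, 2.93], [-2.69, 2.69]. Speed limits (rad/s): [2.22, 2.22, 2.79, 3.14, 3.14, 3.14].

### API

Orientations are given as [roll, pitch, yaw] about the fixed x, y, z axes, in that order (R = Rz(yaw) Ry(pitch) Rx(roll)).
In Python, from cell import state, read_camera, camera_info, env gives the robot as it stands.
- The arm moves only by the tool move_arm, never from a script. Its argument "commands" is a list of rows, each a list of 3 entries, a list of its own where there are three numbers: the shift along the world's x, y, z in cm, then the turn, a rotation vector about the world's x, y, z in degrees, then the opening, from 0 (shut) to 1 (fully open). A call has 1 to 10 rows; each row shifts and turns the commanded pose from where the row before left it; what a row does not reach is not made up. A row lasts 1/10 s, in which the tool goes at most 50 mm and 8.59 degrees, less where a joint would pass 70% of its speed; a pose out of reach is approached as far as the arm can. A call with a gripper value outside its range is refused whole. The fingers move at their own pace and stop on an object; the grip force is fixed at half the most. Time passes only in rows, so rows that do not move let the fingers close. It gives the time, the measured TCP pose, the force, the opening and the grip force at its end, in the units of the state.
- state(): the state, without advancing time (a new reading comes with each control period).
- read_camera(name): name is "scene" or "top" or "wrist"; returns the picture (384x512x3 uint8, blue, green, red); there is no depth.
- camera_info(name): a dict with "K" (3x3 intrinsics, pixels), "cam_to_world" (4x4, takes a point from camera to world coordinates). Camera axes: x right, y down, z forward; pixel columns grow to the right and rows downward; lengths in mm; the calibration is good to about 2 mm. A picture is of the moment at which its call begins: read the wrist's pose just before it. camera_info takes no time and is no camera call; for the wrist camera it gives the pose at the moment of the call.
- env.job_done(): hands the job in; it is judged then, once.
The state is a dict: "t": time; "joints": joint angles; "qvel": joint speeds; "tau": joint torques, N m; "eef_pos": TCP position; "tcp_rot": TCP orientation; "ft_force": force on the tool from outside, world axes, zero at the start; "moment": the same for the moment, N m; "opening": opening from 0.0 (shut) to 1.0 (fully open); "grip_force": force on a finger pad.
Only numpy, scipy, OpenCV 4.12 (cv2) and the standard library are available. Lean on these libraries where they do the work, as an engineer would, in place of code of your own. Each camera call takes 0.05 s, during which the arm holds its last target. There are 200 camera calls.

## Working session

There is one attempt and no reset: what is moved stays moved. The work goes in short steps, Python scripts to look and compute and a tool call to move; the robot and the scene stay as the last step left them, time stands still between calls to the robot, and variables do not carry over. Pictures are saved under pics/ and viewed, at most 12 in all, crops included, and the job is handed in when it is done.

Besides the shell and the picture viewer there is one more tool, called after "Emit:" in YAML: its name, and indented under it one key for each argument. move_arm: Moves the arm, as the interface text tells. Its arguments: {"type":"object","properties":{"commands":{"type":"array"}},"required":["commands"]}

```bash
mkdir -p pics; ls
python3 - <<'E'
from cell import *
import cv2
for n in("top","scene"):
    cv2.imwrite(f"pics/{n}1.png",read_camera(n)); i=camera_info(n); print(n,i["K"],i["cam_to_world"])
print(state())
E
```

```text
pics
top [[427.66868982   0.         260.09850965]
 [  0.         427.66868982 186.84568525]
 [  0.           0.           1.        ]] [[-7.36305046e-04 -9.89579937e-01  1.43982657e-01  4.91400791e+02]
 [-9.99980447e-01 -1.65503412e-04 -6.25123554e-03  2.73632221e+01]
 [ 6.20992689e-03 -1.43984445e-01 -9.89560466e-01  7.52175981e+02]
 [ 0.00000000e+00  0.00000000e+00  0.00000000e+00  1.00000000e+00]]
scene [[433.90518886   0.         248.83689035]
 [  0.         433.90518886 186.21687925]
 [  0.           0.           1.        ]] [[ 6.06041779e-01  4.83027332e-01 -6.31979397e-01  1.00635557e+03]
 [ 7.95432805e-01 -3.67900542e-01  4.81597180e-01 -3.03851709e+02]
 [ 1.19038478e-04 -7.94565156e-01 -6.07178885e-01  4.82420982e+02]
 [ 0.00000000e+00  0.00000000e+00  0.00000000e+00  1.00000000e+00]]
{'t': 0.1, 'joints': array([-1.31859441e+00,  4.91513887e-01,  1.55937263e+00, -1.94977640e-05,
        1.09167158e+00, -1.05631866e-01]), 'qvel': array([-0.0004241 , -0.00283031, -0.00168884,  0.00160233,  0.00037997,
       -0.00056518]), 'tau': array([ 3.57057375e-03, -6.13625407e+01, -2.58606452e+01,  6.94282958e-02,
        4.70296293e-02, -3.47194316e-05]), 'eef_pos': array([ 218.85192899, -585.21753088,  214.11657124]), 'tcp_rot': array([-3.14063078e+00, -8.45937981e-05,  3.57842734e-01]), 'ft_force': array([ 0.36455968, -0.22859701, -0.18331423]), 'moment': array([-0.02237514, -0.03462098,  0.01277808]), 'grip_force': 0.0, 'opening': 0.9941580228049139}
```

View pics/top1.png

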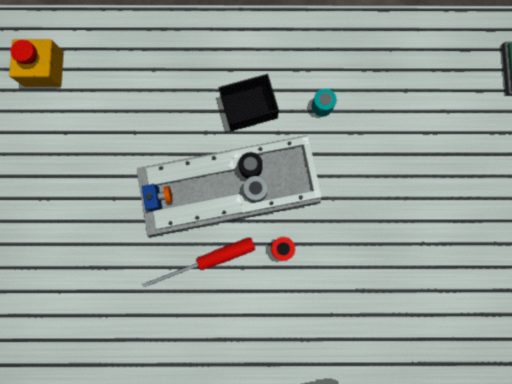

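View pics/scene1.png

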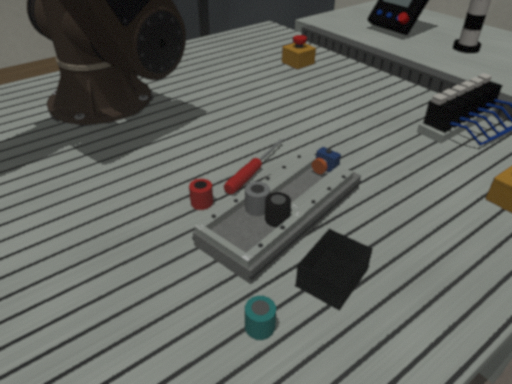

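Top view: the black bush is at (250,164) and the silver one at (255,187). The orange pad is at (168,195), so the lane runs to the left. The turquoise look-alike stands at (324,101) and the red spare at (283,248). The black bush inside the feeder fits `black_c`; the turquoise one on the table is the decoy.

```bash
cat > h.py <<'E'
import numpy as np, cv2
from cell import *
def ray(name,uv,z,ci=None):
    ci=ci or camera_info(name); K=ci["K"];T=np.array(ci["cam_to_world"])
    d=T[:3,:3]@np.linalg.solve(np.array(K),[uv[0],uv[1],1.]); o=T[:3,3]
    return (o+d*(z-o[2])/d[2])[:2]
def proj(name,p):
    ci=camera_info(name);T=np.linalg.inv(np.array(ci["cam_to_world"]));q=np.array(ci["K"])@(T[:3,:3]@np.array(p)+T[:3,3]);return q[:2]/q[2]
E
python3 - <<'E'
from h import *
im=cv2.imread("pics/top1.png")
c=cv2.resize(im[130:240,130:330],None,fx=4,fy=4,interpolation=cv2.INTER_CUBIC)
cv2.imwrite("pics/crop1.png",c)
for n,p,z in [("black",(250,164),70),("silver",(255,187),70),("pad",(168,195),50),("spare",(283,248),40)]:
    print(n,ray("top",p,z))
C=[ray("top",p,44) for p in [(138,168),(307,137),(321,204),(149,236)]]
print(C, [np.linalg.norm(C[i]-C[i-1]) for i in range(4)])
hsv=cv2.cvtColor(im,cv2.COLOR_BGR2HSV)
m=cv2.inRange(hsv,(5,120,80),(20,255,255))[130:240,130:330];ys,xs=np.nonzero(m);print("orange",xs.min()+130,xs.max()+130,ys.min()+130,ys.max()+130)
E
```

```text
black [628.15513067  39.42967556]
silver [590.40579937  31.27154072]
pad [579.92723704 175.12155708]
spare [493.12064653 -14.82742798]
[array([626.42296612, 228.1340692 ]), array([680.25752887, -57.06852128]), array([565.59343602, -78.50055478]), array([512.78970524, 205.51128086])] [np.float64(115.86331831078162), np.float64(290.2390011036365), np.float64(116.6498446211168), np.float64(288.87879251496213)]
orange 163 171 186 202
```

View pics/crop1.png

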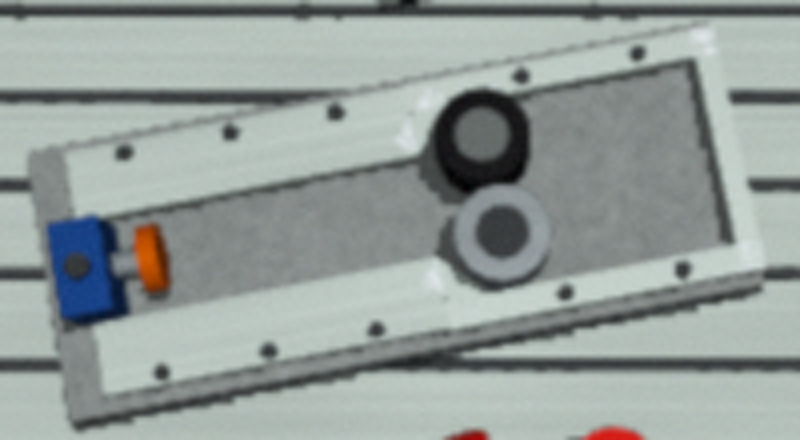

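Run:
```python
from h import *
f=lambda x,y,z: ray("top",((x+.5)/4-.5+130,(y+.5)/4-.5+130),z)
P={k:f(*v) for k,v in dict(b=(482,134,70),s=(502,231,70),uL=(68,152,44),uR=(712,22,44),lL=(100,397,44),lR=(763,268,44),iR=(690,62,44),iR2=(735,243,44),iL=(130,319,44),iN=(435,260,44),pad=(168,258,50)).items()}
for k in P: print(k,P[k].round(1))
a=lambda p,q: np.degrees(np.arctan2(*(p-q)[::-1]))
print(a(P['uL'],P['uR']),a(P['lL'],P['lR']),a(P['iL'],P['iN']),a(P['b'],P['s'])+90,a(P['iR'],P['iR2'])+90, np.linalg.norm(P['b']-P['s']))
th=np.radians((a(P['uL'],P['uR'])+a(P['lL'],P['lR']))/2)
ex=np.array([np.cos(th),np.sin(th)]);ey=np.array([-ex[1],ex[0]]);m=(P['b']+P['s'])/2
n=m+27*ex
for k in P: print(k,(P[k]-n)@ex,(P[k]-n)@ey)
```

```text
b [629.6  39.2]
s [589.8  31.1]
uL [627.1 213.7]
uR [683.5 -58.2]
lL [524.5 196.7]
lR [578.  -77.7]
iR [666.1 -48.5]
iR2 [588.5 -66.2]
iL [556.7 185.4]
iN [581.3  59.1]
pad [581.4 169.2]
101.73462252039477 101.0347335350294 101.05210843185853 101.58555164511384 102.83511794579036 40.635900986933265
b -26.928767321299745 -20.317825625800737
s -27.07123267870024 20.317825625800793
uL 144.59038113273618 -52.271219762665645
uR -133.07902256767252 -53.96715771326789
lL 148.18649762858126 51.685038886282626
lR -131.38364248285433 53.39258607784048
iR -120.17677968613604 -38.733594646841794
iR2 -122.19063007949592 40.80122617256306
iL 130.75075281897418 22.33823374715396
iN 2.1237472556042216 23.0848491529908
pad 109.98350234971387 1.2998297670350372
```

Emit:
move_arm:
  commands:
    - [[2,3.35,0],[0,0,-0.5],0]
    - [[2,3.35,0],[0,0,-0.5],0]
    - [[2,3.35,0],[0,0,-0.5],0]
    - [[2,3.35,0],[0,0,-0.5],0]
    - [[2,3.35,0],[0,0,-0.5],0]
    - [[2,3.35,0],[0,0,-0.5],0]
    - [[2,3.35,0],[0,0,-0.5],0]
    - [[2,3.35,0],[0,0,-0.5],0]
    - [[2,3.35,0],[0,0,-0.5],0]
    - [[2,3.35,0],[0,0,-0.5],0]

```text
t: 1.1
eef_pos: [419.4, -248.9, 214.6]
tcp_rot: [-3.141, 0.0, 0.27]
ft_force: [-0.3, -0.2, 0.2]
opening: 0.217
grip_force: 0.0
```

Emit:
move_arm:
  commands:
    - [[2,3.35,0],[0,0,-0.5],0]
    - [[2,3.35,0],[0,0,-0.5],0]
    - [[2,3.35,0],[0,0,-0.5],0]
    - [[2,3.35,0],[0,0,-0.5],0]
    - [[2,3.35,0],[0,0,-0.5],0]
    - [[2,3.35,0],[0,0,-0.5],0]
    - [[2,3.35,0],[0,0,-0.5],0]
    - [[2,3.35,0],[0,0,-0.5],0]
    - [[2,3.35,-2],[0,0,0],0]
    - [[2,3.35,-2],[0,0,0],0]

```text
t: 2.1
eef_pos: [619.6, 86.1, 174.3]
tcp_rot: [3.141, -0.001, 0.201]
ft_force: [0.6, -1.0, 0.2]
opening: 0.003
grip_force: 0.0
```

```bash
cat >> h.py <<'E'
th=np.radians(101.4);ex=np.array([np.cos(th),np.sin(th)]);ey=np.array([-ex[1],ex[0]]);neck=np.array([604.4,61.6])
W=lambda x,y: neck+x*ex+y*ey
F=lambda p: np.array([(np.array(p)[:2]-neck)@ex,(np.array(p)[:2]-neck)@ey])
def st(*tgt):
    s=state();p=s["eef_pos"];print("t",s["t"],"pos",p.round(1),"F",F(p).round(1),"rot",np.degrees(s["tcp_rot"]).round(1),"force_f",np.round([s["ft_force"][:2]@ex,s["ft_force"][:2]@ey,s["ft_force"][2]],1),"op",s["opening"])
    for x,y in tgt: print("to",(x,y),"cm",((W(x,y)-p[:2])/10).round(2))
E
python3 -c "
from h import *
st((20,-21))"
```

```text
t 2.1 pos [619.6  86.1 174.3] F [ 21.  -19.8] rot [180.   -0.   11.5] force_f [-1.1 -0.3  0.2] op 0.0033387433003382394
to (20, -21) cm [ 0.14 -0.08]
```

Emit:
move_arm:
  commands:
    - [[0.14,-0.08,-4],[0,0,0],0]
    - [[0,0,-4],[0,0,0],0]
    - [[0,0,-3],[0,0,0],0]
    - [[0,0,-1],[0,0,0],0]
    - [[0,0,-0.5],[0,0,0],0]
    - [[0,0,0],[0,0,0],0]

```text
t: 2.7
eef_pos: [620.7, 83.7, 50.2]
tcp_rot: [3.141, -0.001, 0.201]
ft_force: [0.4, 0.5, 1.0]
opening: 0.004
grip_force: 0.0
```

Run:
```python
from h import *
st((4,-21)); cv2.imwrite("pics/w2.png",read_camera("wrist"))
for n,p in [("finger front",(8,-21)),]: print(proj("wrist",[*W(*p),49]))
```

```text
t 2.7 pos [620.7  83.7  50.2] F [ 18.4 -20.3] rot [180.   -0.   11.5] force_f [ 0.4 -0.5  1. ] op 0.004453156871164604
to (4, -21) cm [ 0.35 -1.4 ]
[272.2157316  238.04595081]
```

View pics/w2.png

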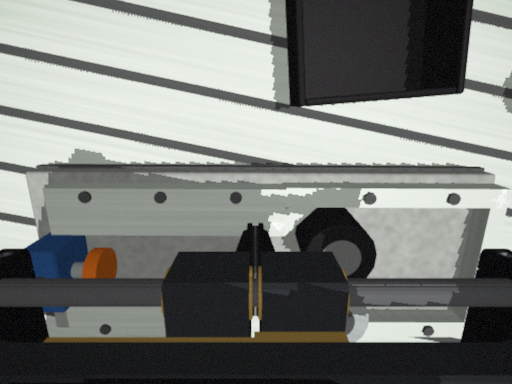

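The wrist view shows the fingertips at about (255,240), just ahead of the black bush at (345,255). The path back is clear.

Emit:
move_arm:
  commands:
    - [[0.03,-0.15,0],[0,0,0],0]
    - [[0.03,-0.15,0],[0,0,0],0]
    - [[0.03,-0.15,0],[0,0,0],0]
    - [[0.03,-0.15,0],[0,0,0],0]
    - [[0.03,-0.15,0],[0,0,0],0]
    - [[0.03,-0.15,0],[0,0,0],0]
    - [[0.03,-0.15,0],[0,0,0],0]
    - [[0.03,-0.15,0],[0,0,0],0]
    - [[0.03,-0.15,0],[0,0,0],0]
    - [[0.03,-0.15,0],[0,0,0],0]

```text
t: 3.75
eef_pos: [623.3, 68.7, 49.6]
tcp_rot: [3.142, 0.0, 0.201]
ft_force: [-0.0, -0.5, -0.4]
opening: 0.005
grip_force: 0.0
```

Emit:
move_arm:
  commands:
    - [[0.04,-0.2,0],[0,0,0],0]
    - [[0.04,-0.2,0],[0,0,0],0]
    - [[0.04,-0.2,0],[0,0,0],0]
    - [[0.04,-0.2,0],[0,0,0],0]
    - [[0.04,-0.2,0],[0,0,0],0]
    - [[0.04,-0.2,0],[0,0,0],0]
    - [[0.04,-0.2,0],[0,0,0],0]
    - [[0.04,-0.2,0],[0,0,0],0]
    - [[0.04,-0.2,0],[0,0,0],0]
    - [[0.04,-0.2,0],[0,0,0],0]

```text
t: 4.75
eef_pos: [627.3, 48.6, 49.6]
tcp_rot: [3.142, 0.0, 0.201]
ft_force: [1.2, -0.2, 0.3]
opening: 0.004
grip_force: 0.4
```

```bash
python3 -c "
from h import *
st((-66,-21))"
```

```text
t 4.75 pos [627.3  48.6  49.6] F [-17.3 -19.9] rot [180.    0.   11.5] force_f [-0.4 -1.1  0.3] op 0.0038197973789347475
to (-66, -21) cm [ 1.07 -4.76]
```

Emit:
move_arm:
  commands:
    - [[0.05,-0.25,0],[0,0,0],0]
    - [[0.05,-0.25,0],[0,0,0],0]
    - [[0.05,-0.25,0],[0,0,0],0]
    - [[0.05,-0.25,0],[0,0,0],0]
    - [[0.05,-0.25,0],[0,0,0],0]
    - [[0.05,-0.25,0],[0,0,0],0]
    - [[0.05,-0.25,0],[0,0,0],0]
    - [[0.05,-0.25,0],[0,0,0],0]
    - [[0.05,-0.25,0],[0,0,0],0]
    - [[0.05,-0.25,0],[0,0,0],0]

```text
t: 5.75
eef_pos: [632.3, 23.6, 49.6]
tcp_rot: [3.142, 0.0, 0.201]
ft_force: [0.1, 0.4, 0.5]
opening: 0.001
grip_force: 0.4
```

Emit:
move_arm:
  commands:
    - [[0.05,-0.25,0],[0,0,0],0]
    - [[0.05,-0.25,0],[0,0,0],0]
    - [[0.05,-0.25,0],[0,0,0],0]
    - [[0.05,-0.25,0],[0,0,0],0]
    - [[0.05,-0.25,0],[0,0,0],0]
    - [[0.05,-0.25,0],[0,0,0],0]
    - [[0.04,-0.2,0],[0,0,0],0]
    - [[0.04,-0.2,0],[0,0,0],0]
    - [[0,0.3,1],[0,0,0],0]
    - [[0,0,3],[0,0,0],0]

```text
t: 6.75
eef_pos: [634.9, 8.1, 88.3]
tcp_rot: [-3.14, 0.004, 0.201]
ft_force: [-0.2, 0.7, 0.5]
opening: 0.002
grip_force: 0.0
```

```bash
cat >> h.py <<'E'
def look(tag):
    im=read_camera("top");cv2.imwrite(f"pics/{tag}.png",cv2.resize(im[130:240,130:330],None,fx=4,fy=4,interpolation=cv2.INTER_CUBIC))
E
python3 -c "
from h import *
st((-27,55)); look('crop2')"
```

```text
t 6.75 pos [634.9   8.1  88.3] F [-58.5 -19.3] rot [-179.9    0.2   11.5] force_f [0.7 0.1 0.5] op 0.0017328760466918775
to (-27, 55) cm [-7.91  1.62]
```

View pics/crop2.png

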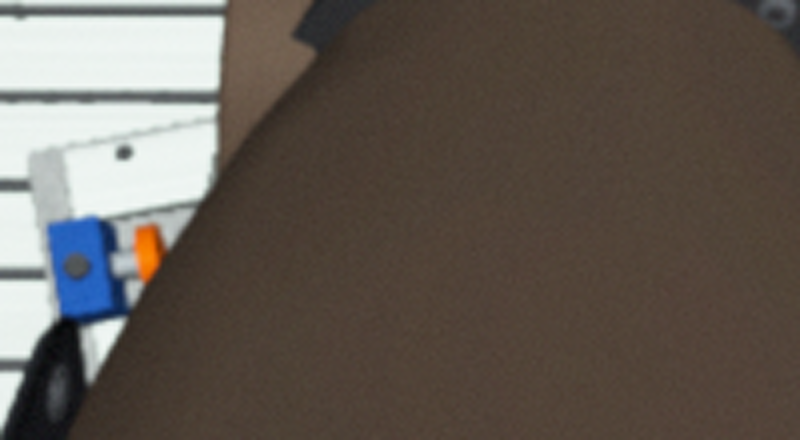

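The top view is blocked by the arm, so I'll use the scene and wrist cameras from here. Next is to nudge silver sideways off its shoulder, reaching over the wall.

Emit:
move_arm:
  commands:
    - [[-2.7,0.55,0.3],[0,0,0],0]
    - [[-2.7,0.55,0],[0,0,0],0]
    - [[-2.7,0.5,0],[0,0,0],0]
    - [[0,0,-2],[0,0,0],0]
    - [[0,0,-1.8],[0,0,0],0]
    - [[0,0,-0.5],[0,0,0],0]
    - [[0,0,0],[0,0,0],0]

```text
t: 7.5
eef_pos: [555.1, 23.9, 49.7]
tcp_rot: [-3.142, 0.001, 0.201]
ft_force: [1.0, 0.4, 0.2]
opening: 0.005
grip_force: 0.0
```

Run:
```python
from h import *
st((-27,50),(-27,30)); a=read_camera("wrist"); b=read_camera("scene")
cv2.imwrite("pics/w3.png",np.hstack([cv2.resize(a,(400,300)),cv2.resize(b[130:290,170:384],(400,300),interpolation=cv2.INTER_CUBIC)]))
```

```text
t 7.5 pos [555.1  23.9  49.7] F [-27.3  55.7] rot [-180.     0.    11.5] force_f [ 0.2 -1.1  0.2] op 0.00475148533501267
to (-27, 50) cm [0.56 0.14]
to (-27, 30) cm [2.52 0.54]
```

View pics/w3.png

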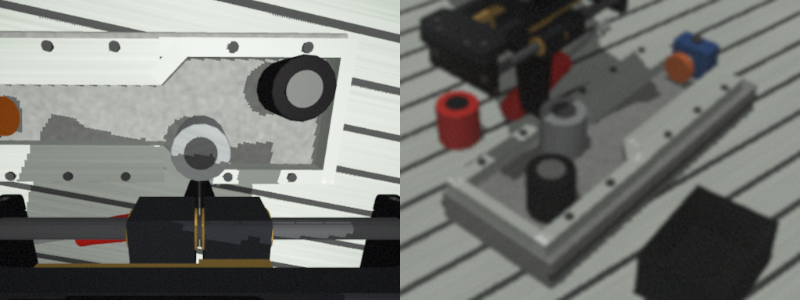

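The left (wrist) view shows black in the back corner at (303,88) and silver still at its shoulder at (200,150), with the finger just behind it. Step 1 is done.

Emit:
move_arm:
  commands:
    - [[0.15,0.03,0],[0,0,0],0]
    - [[0.15,0.03,0],[0,0,0],0]
    - [[0.15,0.03,0],[0,0,0],0]
    - [[0.15,0.03,0],[0,0,0],0]
    - [[0.15,0.03,0],[0,0,0],0]
    - [[0.15,0.03,0],[0,0,0],0]
    - [[0.15,0.03,0],[0,0,0],0]
    - [[0.15,0.03,0],[0,0,0],0]
    - [[0.15,0.03,0],[0,0,0],0]
    - [[0.15,0.03,0],[0,0,0],0]

```text
t: 8.6
eef_pos: [570.2, 26.8, 49.7]
tcp_rot: [3.141, 0.0, 0.201]
ft_force: [0.2, -0.2, 1.7]
opening: 0.007
grip_force: 0.4
```

Emit:
move_arm:
  commands:
    - [[0.15,0.03,0],[0,0,0],0]
    - [[0.15,0.03,0],[0,0,0],0]
    - [[0.15,0.03,0],[0,0,0],0]
    - [[0.15,0.03,0],[0,0,0],0]
    - [[0.15,0.03,0],[0,0,0],0]
    - [[0.15,0.03,0],[0,0,0],0]
    - [[0.12,0.02,0],[0,0,0],0]

```text
t: 9.3
eef_pos: [580.4, 28.8, 49.7]
tcp_rot: [3.141, 0.0, 0.201]
ft_force: [-1.2, 0.3, 1.1]
opening: 0.006
grip_force: 0.3
```

Run:
```python
from h import *
st((-62,8),(-62,5)); ci=camera_info("wrist");a=read_camera("wrist")
print("black was",F(ray("wrist",(388,113),70,ci)) )
cv2.imwrite("pics/w4.png",a)
```

```text
t 9.3 pos [580.4  28.8  49.7] F [-27.4  30. ] rot [180.    0.   11.5] force_f [0.6 1.1 1.1] op 0.005536624036679273
to (-62, 8) cm [ 2.84 -2.96]
to (-62, 5) cm [ 3.13 -2.9 ]
black was [-89.89007226 -44.63826088]
```

View pics/w4.png

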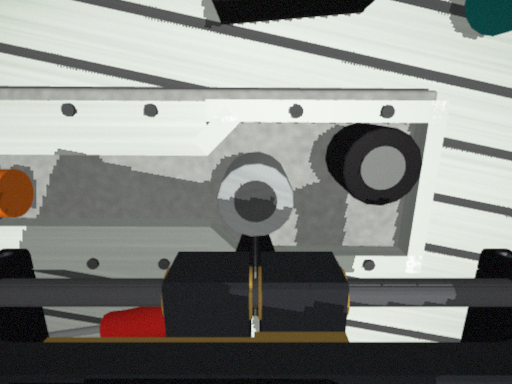

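Silver is now at about (255,200), centred at the neck, and black is at (383,168). I'll work out both positions with this pose.

Run:
```python
from h import *
print("black",F(ray("wrist",(383,168),70)),"silver",F(ray("wrist",(255,200),70)))
```

```text
black [-90.67700932 -18.44924258] silver [-27.33288111  -1.72948407]
```

Emit:
move_arm:
  commands:
    - [[-0.3,-0.06,0],[0,0,0],0]
    - [[0,0,2],[0,0,0],0]
    - [[0,0,2.5],[0,0,0],0]
    - [[1,-1.4,0],[0,0,0],0]
    - [[1,-1.4,0],[0,0,0],0]
    - [[1.2,-0.2,0],[0,0,0],0]
    - [[0,0,0],[0,0,0],0]

```text
t: 10.05
eef_pos: [610.4, -3.3, 93.4]
tcp_rot: [3.142, 0.0, 0.199]
ft_force: [-1.0, -0.6, 0.2]
opening: 0.005
grip_force: 0.0
```

Run:
```python
from h import *
st((-63,7))
```

```text
t 10.05 pos [610.4  -3.3  93.4] F [-64.8   7. ] rot [180.    0.   11.4] force_f [-0.4  1.1  0.2] op 0.0049827803522386966
to (-63, 7) cm [-0.04  0.18]
```

Emit:
move_arm:
  commands:
    - [[-0.15,0.25,0],[0,0,0],0]
    - [[0,0,-2.5],[0,0,0],0]
    - [[0,0,-2],[0,0,0],0]
    - [[0,0,-0.8],[0,0,0],0]
    - [[0,0,-0.2],[0,0,0],0]
    - [[0,0,0],[0,0,0],0]

```text
t: 10.65
eef_pos: [607.8, 0.8, 39.9]
tcp_rot: [3.142, 0.0, 0.201]
ft_force: [0.4, -0.1, 0.1]
opening: 0.008
grip_force: 0.0
```

Run:
```python
from h import *
st((-52,0),(-20,0))
```

```text
t 10.65 pos [607.8   0.8  39.9] F [-60.3   8.7] rot [180.    0.   11.5] force_f [-0.2 -0.4  0.1] op 0.008019887747016409
to (-52, 0) cm [0.69 0.98]
to (-20, 0) cm [0.06 4.12]
```

Emit:
move_arm:
  commands:
    - [[0.09,0.12,0],[0,0,0],0]
    - [[0.09,0.12,0],[0,0,0],0]
    - [[0.09,0.12,0],[0,0,0],0]
    - [[0.09,0.12,0],[0,0,0],0]
    - [[0.09,0.12,0],[0,0,0],0]
    - [[0.09,0.12,0],[0,0,0],0]
    - [[0.08,0.12,0],[0,0,0],0]
    - [[0.05,0.14,0],[0,0,0],0]
    - [[-0.03,0.15,0],[0,0,0],0]
    - [[-0.03,0.15,0],[0,0,0],0]

```text
t: 11.65
eef_pos: [613.9, 13.6, 39.7]
tcp_rot: [3.141, -0.0, 0.201]
ft_force: [0.6, -1.6, 0.4]
opening: 0.003
grip_force: 0.5
```

Emit:
move_arm:
  commands:
    - [[-0.03,0.15,0],[0,0,0],0]
    - [[-0.03,0.15,0],[0,0,0],0]
    - [[-0.03,0.15,0],[0,0,0],0]
    - [[-0.03,0.15,0],[0,0,0],0]
    - [[-0.03,0.15,0],[0,0,0],0]
    - [[-0.03,0.15,0],[0,0,0],0]

```text
t: 12.25
eef_pos: [612.1, 22.6, 39.7]
tcp_rot: [3.141, -0.0, 0.201]
ft_force: [-0.3, -0.9, 1.1]
opening: 0.006
grip_force: 0.5
```

Run:
```python
from h import *
st((-20,0),(25,0))
```

```text
t 12.25 pos [612.1  22.6  39.7] F [-39.7   0.2] rot [180.   -0.   11.5] force_f [-0.8  0.5  1.1] op 0.005717121950498182
to (-20, 0) cm [-0.37  1.94]
to (25, 0) cm [-1.26  6.35]
```

Emit:
move_arm:
  commands:
    - [[-0.03,0.15,0],[0,0,0],0]
    - [[-0.03,0.15,0],[0,0,0],0]
    - [[-0.03,0.15,0],[0,0,0],0]
    - [[-0.03,0.15,0],[0,0,0],0]
    - [[-0.03,0.15,0],[0,0,0],0]
    - [[-0.03,0.15,0],[0,0,0],0]
    - [[-0.03,0.15,0],[0,0,0],0]
    - [[-0.03,0.15,0],[0,0,0],0]
    - [[-0.03,0.15,0],[0,0,0],0]
    - [[-0.03,0.15,0],[0,0,0],0]

```text
t: 13.25
eef_pos: [609.0, 37.7, 39.6]
tcp_rot: [3.142, 0.0, 0.201]
ft_force: [-0.3, -0.5, 0.5]
opening: 0.004
grip_force: 0.5
```

Emit:
move_arm:
  commands:
    - [[-0.04,0.2,0],[0,0,0],0]
    - [[-0.04,0.2,0],[0,0,0],0]
    - [[-0.04,0.2,0],[0,0,0],0]
    - [[-0.04,0.2,0],[0,0,0],0]
    - [[-0.04,0.2,0],[0,0,0],0]
    - [[-0.04,0.2,0],[0,0,0],0]
    - [[-0.04,0.2,0],[0,0,0],0]
    - [[-0.04,0.2,0],[0,0,0],0]
    - [[-0.04,0.2,0],[0,0,0],0]
    - [[-0.04,0.2,0],[0,0,0],0]

```text
t: 14.25
eef_pos: [605.1, 57.6, 39.7]
tcp_rot: [3.142, -0.0, 0.201]
ft_force: [-0.7, -0.0, 0.5]
opening: 0.006
grip_force: 0.4
```

Emit:
move_arm:
  commands:
    - [[-0.04,0.2,0],[0,0,0],0]
    - [[-0.04,0.2,0],[0,0,0],0]
    - [[-0.04,0.2,0],[0,0,0],0]
    - [[-0.04,0.2,0],[0,0,0],0]
    - [[-0.04,0.2,0],[0,0,0],0]
    - [[-0.04,0.2,0],[0,0,0],0]
    - [[-0.04,0.2,0],[0,0,0],0]
    - [[-0.04,0.2,0],[0,0,0],0]
    - [[-0.02,0.1,0],[0,0,0],0]
    - [[0,0,0],[0,0,0],0]

```text
t: 15.25
eef_pos: [601.7, 74.7, 39.6]
tcp_rot: [3.142, -0.0, 0.201]
ft_force: [0.2, -0.2, 0.7]
opening: 0.005
grip_force: 0.1
```

Run:
```python
from h import *
st((-91,-56))
cv2.imwrite("pics/w5.png",read_camera("wrist"))
```

```text
t 15.25 pos [601.7  74.7  39.6] F [13.3  0.1] rot [180.   -0.   11.5] force_f [-0.2 -0.1  0.7] op 0.004968673631724221
to (-91, -56) cm [ 7.56 -9.12]
```

View pics/w5.png

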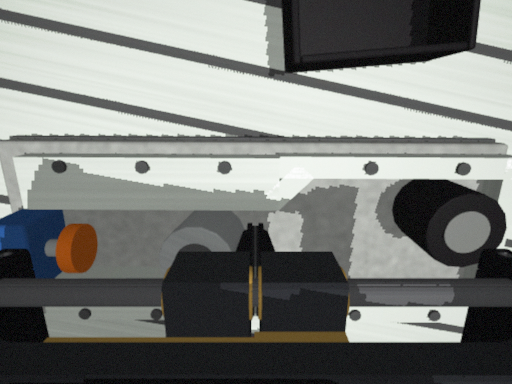

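Silver is in the lane, between the finger and the pad (pad at (77,247)). Black waits at (468,233). Now I'll go around to black's outer side.

Emit:
move_arm:
  commands:
    - [[0.04,-0.2,0],[0,0,0],0]
    - [[0.06,-0.3,2],[0,0,0],0]
    - [[0,0,4],[0,0,0],0]
    - [[1.6,-2.2,0],[0,0,0],0]
    - [[1.9,-2.2,0],[0,0,0],0]
    - [[1.9,-2.2,0],[0,0,0],0]
    - [[2.1,-2,0],[0,0,0],0]
    - [[0,0,-2.5],[0,0,0],0]
    - [[0,0,-2.2],[0,0,0],0]
    - [[0,0,-0.3],[0,0,0],0]

```text
t: 16.3
eef_pos: [676.4, -16.8, 47.0]
tcp_rot: [-3.14, 0.004, 0.2]
ft_force: [0.2, 0.6, -0.1]
opening: 0.005
grip_force: 0.0
```

Run:
```python
from h import *
st((-91,-50),(-91,-30))
```

```text
t 16.3 pos [676.4 -16.8  47. ] F [-91.1 -55.1] rot [-179.9    0.2   11.5] force_f [ 0.6 -0.3 -0.1] op 0.005229051787588758
to (-91, -50) cm [-0.5  -0.09]
to (-91, -30) cm [-2.46 -0.49]
```

Emit:
move_arm:
  commands:
    - [[0,0,0],[0,0,0],0]
    - [[-0.15,-0.03,0],[0,0,0],0]
    - [[-0.15,-0.03,0],[0,0,0],0]
    - [[-0.15,-0.03,0],[0,0,0],0]
    - [[-0.15,-0.03,0],[0,0,0],0]
    - [[-0.15,-0.03,0],[0,0,0],0]
    - [[-0.15,-0.03,0],[0,0,0],0]
    - [[-0.15,-0.03,0],[0,0,0],0]
    - [[-0.15,-0.03,0],[0,0,0],0]

```text
t: 17.2
eef_pos: [665.6, -18.9, 49.7]
tcp_rot: [3.141, -0.0, 0.201]
ft_force: [0.6, -0.1, 0.8]
opening: 0.002
grip_force: 0.6
```

Emit:
move_arm:
  commands:
    - [[-0.15,-0.03,0],[0,0,0],0]
    - [[-0.15,-0.03,0],[0,0,0],0]
    - [[-0.15,-0.03,0],[0,0,0],0]
    - [[-0.15,-0.03,0],[0,0,0],0]
    - [[-0.15,-0.03,0],[0,0,0],0]
    - [[-0.15,-0.03,0],[0,0,0],0]
    - [[-0.15,-0.03,0],[0,0,0],0]
    - [[-0.15,-0.03,0],[0,0,0],0]
    - [[0,0,0],[0,0,0],0]

```text
t: 18.1
eef_pos: [653.4, -21.3, 49.6]
tcp_rot: [-3.142, 0.0, 0.201]
ft_force: [-0.9, -0.1, 0.4]
opening: 0.006
grip_force: 0.0
```

Run:
```python
from h import *
st((-130,-30),(-130,0))
```

```text
t 18.1 pos [653.4 -21.3  49.6] F [-91.  -31.6] rot [-180.     0.    11.5] force_f [0.1 0.9 0.4] op 0.006272260158294126
to (-130, -30) cm [ 0.61 -3.86]
to (-130, 0) cm [-2.33 -4.45]
```

Emit:
move_arm:
  commands:
    - [[0.3,0.06,0],[0,0,0],0]
    - [[0,0,2],[0,0,0],0]
    - [[0,0,2.5],[0,0,0],0]
    - [[-0.8,-1.6,0],[0,0,0],0]
    - [[-0.9,-1.5,0],[0,0,0],0]
    - [[-0.9,-1.4,0],[0,0,0],0]
    - [[0,0,0],[0,0,0],0]
    - [[0,0,-2.2],[0,0,0],0]
    - [[0,0,-2],[0,0,0],0]
    - [[0,0,-0.2],[0,0,0],0]

```text
t: 19.1
eef_pos: [629.2, -65.7, 48.0]
tcp_rot: [-3.14, 0.004, 0.2]
ft_force: [-0.2, 0.5, -0.3]
opening: 0.003
grip_force: 0.0
```

Run:
```python
from h import *
st((-123,0),(-90,0)); ci=camera_info("wrist"); a=read_camera("wrist"); cv2.imwrite("pics/w6.png",a)
```

```text
t 19.1 pos [629.2 -65.7  48. ] F [-129.7    0.8] rot [-179.9    0.2   11.5] force_f [ 0.5  0.1 -0.3] op 0.003317530571046162
to (-123, 0) cm [-0.05  0.68]
to (-90, 0) cm [-0.7   3.91]
```

View pics/w6.png

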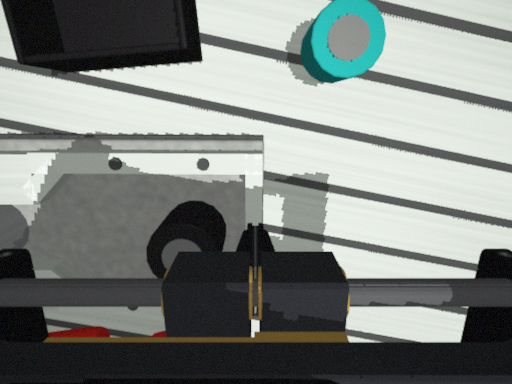

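Black stands upright at about (188,240), just ahead of the finger at (255,240). I'll push it forward.

Emit:
move_arm:
  commands:
    - [[-0.03,0.15,0],[0,0,0],0]
    - [[-0.03,0.15,0],[0,0,0],0]
    - [[-0.03,0.15,0],[0,0,0],0]
    - [[-0.03,0.15,0],[0,0,0],0]
    - [[-0.03,0.15,0],[0,0,0],0]
    - [[-0.03,0.15,0],[0,0,0],0]
    - [[-0.03,0.15,0],[0,0,0],0]
    - [[-0.04,0.2,0],[0,0,0],0]
    - [[-0.04,0.2,0],[0,0,0],0]
    - [[-0.04,0.2,0],[0,0,0],0]

```text
t: 20.15
eef_pos: [627.4, -49.1, 50.7]
tcp_rot: [3.141, -0.0, 0.201]
ft_force: [-0.1, 0.1, -0.0]
opening: 0.004
grip_force: 0.4
```

Emit:
move_arm:
  commands:
    - [[-0.04,0.2,0],[0,0,0],0]
    - [[-0.04,0.2,0],[0,0,0],0]
    - [[-0.04,0.2,0],[0,0,0],0]
    - [[-0.04,0.2,0],[0,0,0],0]
    - [[-0.04,0.2,0],[0,0,0],0]
    - [[-0.04,0.2,0],[0,0,0],0]
    - [[-0.04,0.2,0],[0,0,0],0]
    - [[0.04,-0.2,0],[0,0,0],0]
    - [[0,0,-0.8],[0,0,0],0]
    - [[0,0,-0.2],[0,0,0],0]

```text
t: 21.15
eef_pos: [624.6, -37.2, 39.6]
tcp_rot: [-3.141, 0.001, 0.201]
ft_force: [-0.4, 0.1, 0.3]
opening: 0.007
grip_force: 0.0
```

Run:
```python
from h import *
st((-42,0))
```

```text
t 21.15 pos [624.6 -37.2  39.6] F [-100.9   -0.3] rot [-1.80e+02  1.00e-01  1.15e+01] force_f [0.2 0.3 0.3] op 0.007313971306781955
to (-42, 0) cm [-1.19  5.77]
```

Emit:
move_arm:
  commands:
    - [[-0.03,0.15,0],[0,0,0],0]
    - [[-0.03,0.15,0],[0,0,0],0]
    - [[-0.04,0.2,0],[0,0,0],0]
    - [[-0.04,0.2,0],[0,0,0],0]
    - [[-0.04,0.2,0],[0,0,0],0]
    - [[-0.04,0.2,0],[0,0,0],0]
    - [[-0.04,0.2,0],[0,0,0],0]
    - [[-0.04,0.2,0],[0,0,0],0]
    - [[-0.04,0.2,0],[0,0,0],0]
    - [[-0.04,0.2,0],[0,0,0],0]

```text
t: 22.15
eef_pos: [621.1, -18.1, 40.6]
tcp_rot: [3.142, 0.0, 0.201]
ft_force: [0.5, -1.2, 0.9]
opening: 0.006
grip_force: 0.4
```

Emit:
move_arm:
  commands:
    - [[-0.04,0.2,0],[0,0,0],0]
    - [[-0.04,0.2,0],[0,0,0],0]
    - [[-0.04,0.2,0],[0,0,0],0]
    - [[-0.04,0.2,0],[0,0,0],0]
    - [[-0.04,0.2,0],[0,0,0],0]
    - [[-0.04,0.2,0],[0,0,0],0]
    - [[-0.04,0.2,0],[0,0,0],0]
    - [[-0.04,0.2,0],[0,0,0],0]
    - [[-0.04,0.2,0],[0,0,0],0]
    - [[-0.04,0.2,0],[0,0,0],0]

```text
t: 23.15
eef_pos: [617.2, 2.0, 40.7]
tcp_rot: [3.142, -0.0, 0.201]
ft_force: [-0.3, -0.3, -0.7]
opening: 0.005
grip_force: 0.3
```

Emit:
move_arm:
  commands:
    - [[-0.03,0.15,0],[0,0,0],0]
    - [[-0.03,0.15,0],[0,0,0],0]
    - [[-0.03,0.15,0],[0,0,0],0]
    - [[-0.03,0.15,0],[0,0,0],0]
    - [[-0.03,0.15,0],[0,0,0],0]
    - [[-0.03,0.15,0],[0,0,0],0]
    - [[-0.03,0.15,0],[0,0,0],0]
    - [[-0.03,0.15,0],[0,0,0],0]
    - [[-0.03,0.15,0],[0,0,0],0]
    - [[-0.03,0.15,0],[0,0,0],0]

```text
t: 24.15
eef_pos: [614.2, 16.9, 40.7]
tcp_rot: [3.141, 0.0, 0.201]
ft_force: [0.5, -1.0, 1.2]
opening: 0.005
grip_force: 0.4
```

Run:
```python
from h import *
st((-28,0)); a=read_camera("wrist"); b=read_camera("scene")
cv2.imwrite("pics/w7.png",np.hstack([cv2.resize(a,(400,300)),cv2.resize(b[130:290,170:384],(400,300),interpolation=cv2.INTER_CUBIC)]))
```

```text
t 24.15 pos [614.2  16.9  40.7] F [-45.8  -0.7] rot [180.    0.   11.5] force_f [-1.1 -0.3  1.2] op 0.004983867995093726
to (-28, 0) cm [-0.42  1.73]
```

View pics/w7.png

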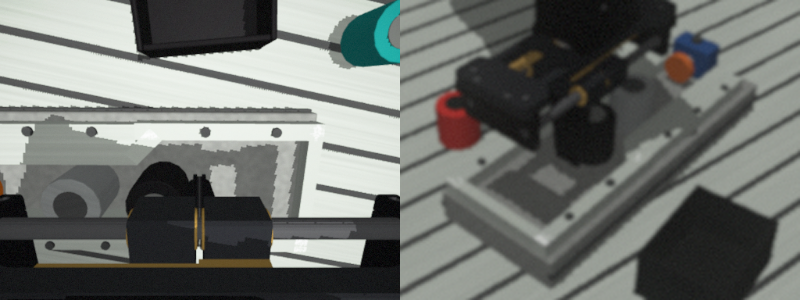

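Both bushes are lined up: silver at (75,195) and black at (160,185) on the left, entering the neck. I'll continue.

Emit:
move_arm:
  commands:
    - [[-0.03,0.15,0],[0,0,0],0]
    - [[-0.03,0.15,0],[0,0,0],0]
    - [[-0.03,0.15,0],[0,0,0],0]
    - [[-0.03,0.15,0],[0,0,0],0]
    - [[-0.03,0.15,0],[0,0,0],0]
    - [[-0.03,0.15,0],[0,0,0],0]
    - [[-0.03,0.15,0],[0,0,0],0]
    - [[-0.03,0.15,0],[0,0,0],0]
    - [[-0.03,0.15,0],[0,0,0],0]
    - [[-0.03,0.15,0],[0,0,0],0]

```text
t: 25.25
eef_pos: [611.2, 31.9, 40.7]
tcp_rot: [3.141, -0.0, 0.201]
ft_force: [0.4, -1.2, -0.0]
opening: 0.007
grip_force: 0.4
```

Emit:
move_arm:
  commands:
    - [[-0.03,0.15,0],[0,0,0],0]
    - [[-0.03,0.15,0],[0,0,0],0]
    - [[-0.03,0.15,0],[0,0,0],0]
    - [[-0.03,0.15,0],[0,0,0],0]
    - [[-0.03,0.15,0],[0,0,0],0]
    - [[-0.03,0.15,0],[0,0,0],0]
    - [[-0.03,0.15,0],[0,0,0],0]
    - [[-0.03,0.15,0],[0,0,0],0]
    - [[-0.03,0.15,0],[0,0,0],0]
    - [[-0.03,0.15,0],[0,0,0],0]

```text
t: 26.25
eef_pos: [608.2, 46.9, 40.7]
tcp_rot: [3.141, -0.0, 0.201]
ft_force: [0.4, -0.8, -0.3]
opening: 0.003
grip_force: 0.5
```

Emit:
move_arm:
  commands:
    - [[-0.03,0.15,0],[0,0,0],0]
    - [[-0.03,0.15,0],[0,0,0],0]
    - [[-0.03,0.15,0],[0,0,0],0]
    - [[-0.03,0.15,0],[0,0,0],0]

```text
t: 26.65
eef_pos: [607.0, 52.9, 40.7]
tcp_rot: [3.142, -0.0, 0.201]
ft_force: [0.8, -1.2, -0.4]
opening: 0.003
grip_force: 0.5
```

Run:
```python
from h import *
st((20,0))
```

```text
t 26.65 pos [607.   52.9  40.7] F [-9.  -0.8] rot [180.   -0.   11.5] force_f [-1.4 -0.6 -0.4] op 0.0026634094010396913
to (20, 0) cm [-0.65  2.83]
```

Emit:
move_arm:
  commands:
    - [[-0.02,0.1,0],[0,0,0],0]
    - [[-0.02,0.1,0],[0,0,0],0]
    - [[-0.02,0.1,0],[0,0,0],0]

```text
t: 26.95
eef_pos: [606.4, 55.8, 40.7]
tcp_rot: [3.141, 0.0, 0.201]
ft_force: [-0.1, -1.0, -1.5]
opening: 0.003
grip_force: 0.5
```

Emit:
move_arm:
  commands:
    - [[-0.02,0.1,0],[0,0,0],0]
    - [[-0.02,0.1,0],[0,0,0],0]
    - [[-0.02,0.1,0],[0,0,0],0]

```text
t: 27.25
eef_pos: [605.8, 58.8, 40.7]
tcp_rot: [3.142, -0.0, 0.201]
ft_force: [0.1, -1.1, -0.7]
opening: 0.003
grip_force: 0.5
```

Emit:
move_arm:
  commands:
    - [[-0.02,0.1,0],[0,0,0],0]
    - [[-0.02,0.1,0],[0,0,0],0]
    - [[-0.02,0.1,0],[0,0,0],0]

```text
t: 27.55
eef_pos: [605.2, 61.8, 40.6]
tcp_rot: [3.141, 0.0, 0.201]
ft_force: [-0.5, -1.6, -0.7]
opening: 0.004
grip_force: 0.5
```

Emit:
move_arm:
  commands:
    - [[-0.02,0.1,0],[0,0,0],0]
    - [[-0.02,0.1,0],[0,0,0],0]
    - [[-0.02,0.1,0],[0,0,0],0]

```text
t: 27.85
eef_pos: [604.6, 64.9, 40.7]
tcp_rot: [3.142, -0.0, 0.201]
ft_force: [-0.2, -0.7, -0.4]
opening: 0.003
grip_force: 0.5
```

Emit:
move_arm:
  commands:
    - [[-0.02,0.1,0],[0,0,0],0]
    - [[-0.02,0.1,0],[0,0,0],0]
    - [[-0.02,0.1,0],[0,0,0],0]

```text
t: 28.15
eef_pos: [604.0, 67.9, 40.7]
tcp_rot: [3.142, 0.0, 0.201]
ft_force: [0.6, -1.1, -0.4]
opening: 0.002
grip_force: 0.5
```

Emit:
move_arm:
  commands:
    - [[-0.02,0.1,0],[0,0,0],0]
    - [[-0.02,0.1,0],[0,0,0],0]
    - [[-0.02,0.1,0],[0,0,0],0]

```text
t: 28.45
eef_pos: [603.4, 70.8, 40.6]
tcp_rot: [3.142, 0.0, 0.201]
ft_force: [0.8, -0.9, -0.4]
opening: 0.002
grip_force: 0.5
```

Emit:
move_arm:
  commands:
    - [[-0.02,0.1,0],[0,0,0],0]
    - [[-0.02,0.1,0],[0,0,0],0]
    - [[-0.02,0.1,0],[0,0,0],0]

```text
t: 28.75
eef_pos: [602.8, 73.8, 40.7]
tcp_rot: [3.142, 0.0, 0.201]
ft_force: [0.7, -0.5, 0.0]
opening: 0.008
grip_force: 0.5
```

Emit:
move_arm:
  commands:
    - [[-0.02,0.1,0],[0,0,0],0]
    - [[-0.02,0.1,0],[0,0,0],0]
    - [[-0.02,0.1,0],[0,0,0],0]

```text
t: 29.05
eef_pos: [602.2, 76.8, 40.7]
tcp_rot: [3.142, 0.0, 0.201]
ft_force: [0.6, -0.9, 0.3]
opening: 0.006
grip_force: 0.5
```

Emit:
move_arm:
  commands:
    - [[-0.02,0.1,0],[0,0,0],0]
    - [[-0.02,0.1,0],[0,0,0],0]
    - [[-0.02,0.1,0],[0,0,0],0]

```text
t: 29.35
eef_pos: [601.6, 79.9, 40.6]
tcp_rot: [3.142, 0.0, 0.201]
ft_force: [-0.9, -0.8, 0.2]
opening: 0.007
grip_force: 0.5
```

Emit:
move_arm:
  commands:
    - [[-0.02,0.1,0],[0,0,0],0]
    - [[-0.02,0.1,0],[0,0,0],0]

```text
t: 29.55
eef_pos: [601.2, 81.9, 40.7]
tcp_rot: [3.142, -0.0, 0.201]
ft_force: [0.2, -1.5, -0.5]
opening: 0.003
grip_force: 0.5
```

Emit:
move_arm:
  commands:
    - [[-0.02,0.1,0],[0,0,0],0]
    - [[-0.02,0.1,0],[0,0,0],0]

```text
t: 29.75
eef_pos: [600.8, 83.9, 40.7]
tcp_rot: [3.142, 0.0, 0.201]
ft_force: [0.4, -0.5, -0.6]
opening: 0.002
grip_force: 0.5
```

Emit:
move_arm:
  commands:
    - [[-0.02,0.1,0],[0,0,0],0]
    - [[-0.02,0.1,0],[0,0,0],0]

```text
t: 29.95
eef_pos: [600.4, 85.6, 40.6]
tcp_rot: [3.141, 0.0, 0.201]
ft_force: [1.5, -4.6, 0.8]
opening: 0.005
grip_force: 2.2
```

Emit:
move_arm:
  commands:
    - [[-0.02,0.1,0],[0,0,0],0]
    - [[0,0,0],[0,0,0],0]

```text
t: 30.15
eef_pos: [600.4, 86.4, 40.7]
tcp_rot: [3.141, -0.0, 0.201]
ft_force: [1.3, -5.6, -0.4]
opening: 0.007
grip_force: 2.8
```

Emit:
move_arm:
  commands:
    - [[-0.02,0.1,0],[0,0,0],0]
    - [[0,0,0],[0,0,0],0]

```text
t: 30.35
eef_pos: [600.3, 87.2, 40.8]
tcp_rot: [3.141, -0.001, 0.201]
ft_force: [1.3, -6.6, 0.2]
opening: 0.005
grip_force: 3.7
```

Emit:
move_arm:
  commands:
    - [[-0.02,0.1,0],[0,0,0],0]
    - [[0,0.05,0],[0,0,0],0]
    - [[0,0,0],[0,0,0],0]

```text
t: 30.65
eef_pos: [600.3, 88.3, 40.9]
tcp_rot: [3.14, -0.001, 0.201]
ft_force: [1.8, -10.4, 0.2]
opening: 0.005
grip_force: 5.1
```

Emit:
move_arm:
  commands:
    - [[0,-0.02,0],[0,0,0],0]
    - [[0,0,0],[0,0,0],0]
    - [[0,0,0],[0,0,0],0]
    - [[0,0,0],[0,0,0],0]
    - [[0,0,0],[0,0,0],0]
    - [[0,0,0],[0,0,0],0]

```text
t: 31.25
eef_pos: [600.3, 88.1, 40.9]
tcp_rot: [3.14, -0.001, 0.201]
ft_force: [1.8, -11.0, 0.7]
opening: 0.005
grip_force: 5.0
```

Emit:
move_arm:
  commands:
    - [[0.01,-0.04,0],[0,0,0],0]
    - [[0,0,0],[0,0,0],0]
    - [[0,0,0],[0,0,0],0]
    - [[0,0,0],[0,0,0],0]
    - [[0,0,0],[0,0,0],0]
    - [[0,0,0],[0,0,0],0]

```text
t: 31.85
eef_pos: [600.4, 87.8, 40.9]
tcp_rot: [3.14, -0.001, 0.201]
ft_force: [1.6, -8.9, 0.8]
opening: 0.002
grip_force: 4.7
```

Emit:
move_arm:
  commands:
    - [[0,-0.03,0],[0,0,0],0]
    - [[0.01,-0.03,0],[0,0,0],0]
    - [[0,-0.03,0],[0,0,0],0]
    - [[0.01,-0.03,0],[0,0,0],0]
    - [[0,-0.03,0],[0,0,0],0]
    - [[0.01,-0.03,0],[0,0,0],0]
    - [[0,-0.03,0],[0,0,0],0]
    - [[0.01,-0.03,0],[0,0,0],0]
    - [[0,-0.03,0],[0,0,0],0]
    - [[0.01,-0.03,0],[0,0,0],0]

```text
t: 32.85
eef_pos: [600.4, 85.6, 40.7]
tcp_rot: [3.141, -0.0, 0.201]
ft_force: [1.1, -3.7, -0.4]
opening: 0.004
grip_force: 1.8
```

Emit:
move_arm:
  commands:
    - [[0,-0.03,0],[0,0,0],0]
    - [[0.01,-0.03,0],[0,0,0],0]
    - [[0,-0.03,0],[0,0,0],0]
    - [[0.01,-0.03,0],[0,0,0],0]
    - [[0,-0.03,0],[0,0,0],0]
    - [[0.01,-0.03,0],[0,0,0],0]
    - [[0,-0.03,0],[0,0,0],0]
    - [[0.01,-0.03,0],[0,0,0],0]
    - [[0.02,-0.1,0],[0,0,0],0]
    - [[0.1,-0.5,0],[0,0,0],0]

```text
t: 33.85
eef_pos: [601.9, 77.4, 40.7]
tcp_rot: [3.142, 0.0, 0.201]
ft_force: [-0.4, 0.1, 0.4]
opening: 0.001
grip_force: 0.0
```

Emit:
move_arm:
  commands:
    - [[0.1,-0.5,0],[0,0,0],0]
    - [[0,0,3],[0,0,0],0]
    - [[0,0,4],[0,0,0],0]
    - [[0.6,-3,2],[0,0,0],0]
    - [[0.6,-3,0],[0,0,0],0]
    - [[0,-3,0],[0,0,0],0]
    - [[0,0,0],[0,0,0],0]

```text
t: 34.55
eef_pos: [615.2, -21.1, 130.8]
tcp_rot: [3.141, -0.0, 0.198]
ft_force: [-0.3, -0.3, -0.4]
opening: 0.005
grip_force: 0.0
```

Run:
```python
from h import *
st(); a=read_camera("wrist"); b=read_camera("scene")
cv2.imwrite("pics/w8.png",np.hstack([cv2.resize(a,(400,300)),cv2.resize(b[130:290,170:384],(400,300),interpolation=cv2.INTER_CUBIC)]))
```

```text
t 34.55 pos [615.2 -21.1 130.8] F [-83.2   5.8] rot [180.   -0.   11.3] force_f [-0.2  0.4 -0.4] op 0.004559228416741421
```

View pics/w8.png

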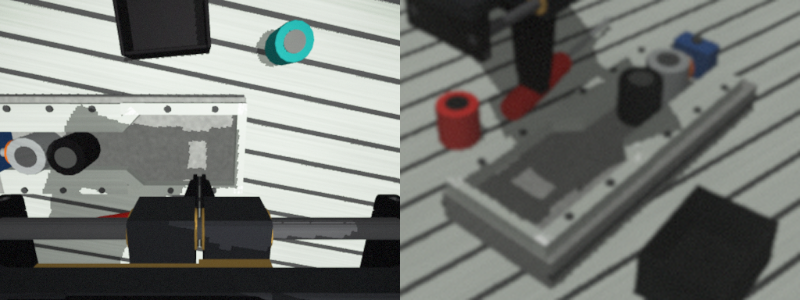

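The left view shows silver at (27,155) against the pad and black at (70,153) touching behind it. Both are upright and the arm is clear. I'm handing in.

Run:
```python
from cell import env
print(env.job_done())
```

```text
the job is handed in; nothing more can be done
None
```

I handed in the job with silver against the buffer and black touching behind it, both upright and released; they were pressed at about 9–11 N for just over a second, and the hand-in gave no verdict.

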